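Hang the saw lamp's bracket on its keyhole stud

ROBOT

A 7-joint arm with a two-finger parallel gripper is mounted at the origin on the work surface. World frame = base frame: x ahead of the robot, y to its left, z up, the work surface at z = 0. Lengths are in mm, angles in rad, forces in N, time in s.
With the tool pointing down it reaches from about 400 to 875 mm from the base axis. Payload 4.4 kg.
Tool frame: the origin (TCP) lies midway between the tips of the shut fingers; the grasp point (between the pads) lies ctrl.grip_depth behind it (ctrl.grip_depth is the distance from the TCP to the grasp point, in mm); z points along the fingers, y is the line along which they close (so a half turn about z gives the same grasp; the last joint's range is limited). The gripper opens to 85 mm and grips with 20 to 120 N. Pads are 22 mm wide; open, the fingers measure 114 mm over their backs; the gripper's body (76 mm by 85 mm) begins 54 mm behind the grasp point. The pads swing forward as they close: fully open they stand 13 mm farther back than shut.
Start: joints at [1.235, 0.628, 0.038, 1.517, -0.027, 0.996, -0.02], TCP at [173.278, -626.492, 231.313] pointing down, gripper open.
Joint ranges: [-3.06, 3.06], [-0.37, 2.12], [-1.25, 1.32], [0.18, 2.47], [-1.1, 4.24], [0.23, 1.98], [-2.94, 2.94]. Speed limits (rad/s): [2.57, 2.57, 3.14, 3.14, 3.14, 3.14, 3.14].

INTERFACE

Orientations are given as [roll, pitch, yaw] about the fixed x, y, z axes, in that order (R = Rz(yaw) Ry(pitch) Rx(roll)).
In Python, from cell import ctrl gives the robot as it stands.
- The arm moves only by the tool carry_out, never from a script. Its argument "deltas" is one flat list of numbers, 7 for each row, row after row: the turn, a rotation vector about the tool's x, y, z in degrees, then the shift along the tool's x, y, z in m, then the closure, from -1 (fully open) to 1 (shut). In form: [wx, wy, wz, dx, dy, dz, claw, wx, wy, wz, dx, dy, dz, claw, ...]. A call has 1 to 12 rows; each row shifts and turns the commanded pose from where the row before left it, along the tool's axes as they then stand; what a row does not reach is not made up. A row lasts 1/8 s, in which the tool goes at most 62.5 mm and 10.7 degrees, less where a joint would pass 70% of its speed; a pose out of reach is approached as far as the arm can. A call with a gripper value outside its range is refused whole. The fingers move at their own pace and stop on an object; the grip force is fixed at half the most. Time passes only in rows, so rows that do not move let the fingers close. It gives the time, the measured TCP pose, the force, the opening and the grip force at its end, in the units of the state.
- ctrl.read_state(): the state, without advancing time (a new reading comes with each control period).
- ctrl.get_image(name): name is "scene" or "top" or "wrist"; returns the picture (420x560x3 uint8, red, green, blue); there is no depth.
- ctrl.calibration(name): a dict with "mtx" (3x3 intrinsics, pixels), "distortion" ([k1, k2, p1, p2, k3] as OpenCV has them; the pictures are not rectified), "R" (3x3) and "t" (3): a world point X has camera coordinates R X + t. Camera axes: x right, y down, z forward; pixel columns grow to the right and rows downward; lengths in mm; the calibration is good to about 2 mm. A picture is of the moment at which its call begins: read the wrist's pose just before it. calibration takes no time and is no camera call; for the wrist camera it gives the pose at the moment of the call.
- ctrl.finish_job(): hands the job in; it is judged then, once.
The state is a dict: "clock": time; "qpos": joint angles; "qd": joint speeds; "tau": joint torques, N m; "eef_pos": TCP position; "tool_rot": TCP orientation; "force": force on the tool from outside, world axes, zero at the start; "torque": the same for the moment, N m; "width": finger opening in mm; "gripper_force": force on a finger pad.
Only numpy, scipy, OpenCV 4.12 (cv2) and the standard library are available. Lean on these libraries where they do the work, as an engineer would, in place of code of your own. Each camera call takes 0.05 s, during which the arm holds its last target. There are 200 camera calls.

TASK

Hang the lamp bracket on the red bench post: slip the wide part of its keyhole over the brass stud head, press the plate back against the sprung pad until it is behind the head, then slide it straight down until it is fully home, with the stud at the top of the narrow slot. Work gently: never push hard against the post, stud or pad. Let go, leave the bracket hanging upright and still, and leave the offcut, glue bottle and screw tray alone.

Things in the scene. Friction and masses are not known exactly. Their poses are not given: they have to be found in the camera images.
- bracket: Lamp bracket, loose, 0.25 to 0.42 kg, standing on the bench: upright grey metal plate 64 wide x 125 high x 5 mm at its back, steel arm (14 wide, 16 high, centre 60 mm above the foot) running 98 mm forward to an orange lamp head (60 mm across, 70 high). Origin: middle of the plate's lower edge, on its back face. z up, x out of the back face (arm and lamp towards -x), y across the plate.
- hole (a point): Centre of the keyhole's wide hole in the plate, above the arm: 88 mm above the bracket's foot, 2.5 mm in front of the back face (mid-thickness). Eight-sided, 20 mm across; its top narrows by 45 degree shoulders into an upright slot 12 mm wide that ends 114 mm above the foot. Axes as the bracket's.
- slot_end (a point): Where the stud's axis lies when the bracket is fully home: 4 mm below the upper end of the narrow slot, 110 mm above the bracket's foot (22 mm above hole), mid-thickness of the plate.
- grip (a point): A good place to pinch the bracket's arm from above, fingers closing across its 14 mm width (along the bracket's y): centre of the arm, 66 mm in front of the plate's back face, 60 mm above the foot. The arm is bare for 30 mm either way along its length.
- post: Red column 46 x 70 mm, 178 mm high, fixed to the bench, on a dark foot plate. Origin: on the bench under the column (2 mm before its centre). z up; its front face, 21 mm from the origin, looks to -x and carries the stud and the pad; y across. To hang, the bracket's axes point the same way as the post's, and the bracket comes from the post's -x side.
- mount (a point): Nominal front of the brass stud head: on the post's centreline, 155 mm above the bench, 45.5 mm in front of the post's origin; axes as the post's. The real stud is clamped up to 9 mm to either side (y), stud and pad together up to 4 mm nearer or farther (x), unmeasured: find them by feel or sight; height is true. Head 17 mm across, 4.5 thick, bevelled to 13.6 at the front; shank 8 mm.
- pad (a joint): Sprung black pad 70 wide x 73 high x 6 mm (100 to 173 mm above the bench) behind the stud head, its face 6.5 mm behind the head's front (2 mm behind its underside) when free (0 m). Pushed towards the column: the 5 mm plate passes behind the head once the pad is in 3 mm; hard stop at 0.006 m. Spring: 2.1 N at 0, 4.2 N at 3 mm, 6.3 N at 6 mm. Then it clamps the plate, which rubs: push it down.
- offcut: Bystander: loose wood offcut 110 x 35 x 22 mm; origin under its centre.
- glue: Bystander: yellow glue bottle with red cap, 48 mm across, 100 mm high; origin under its centre.
- screw_tray: Bystander: blue divided screw tray 100 x 80 x 30 mm; origin under its centre.
There are look-alikes about, which are no part of the job. Of the things that look like the bracket, take the one that is farthest to the robot's right at the start.

How it is judged:
By the outcome, as a careful person would: the job done as asked, in the order asked, and still so for the second after the job is handed in, with the robot touching nothing.
It also fails if it takes over 67 s, if anything falls off the work surface, if the arm or the gripper's body presses on something with over 40 N, if the wrist force passes 120 N, or if a joint passes its speed limit or range.

## Working session

There is one attempt and no reset: what is moved stays moved. The work goes in short steps, Python scripts to look and compute and a tool call to move; the robot and the scene stay as the last step left them, time stands still between calls to the robot, and variables do not carry over. Pictures are saved under pics/ and viewed, at most 10 in all, crops included, and the job is handed in when it is done.

Besides the shell and the picture viewer there is one more tool, called after "Emit:" as a command line: name --argument value ..., lists and objects as JSON in quotes. carry_out: Moves the arm, as the interface text tells. Its arguments: {"type":"object","properties":{"deltas":{"type":"array"}},"required":["deltas"]}

```bash
mkdir -p pics
python3 - <<'E'
from cell import ctrl
import cv2,numpy as np
s=ctrl.read_state();print({k:np.round(v,3) for k,v in s.items()},ctrl.grip_depth)
a=ctrl.get_image("scene");b=ctrl.get_image("top")
cv2.imwrite("pics/scene.png",a[:,:,::-1]);cv2.imwrite("pics/top.png",b[:,:,::-1])
for n in("scene","top","wrist"):
  c=ctrl.calibration(n);print(n,np.round(c["mtx"],1).tolist(),np.round(c["R"],3).tolist(),np.round(c["t"],1),np.round(c["distortion"],3))
E
```

```text
{'clock': np.float64(0.0), 'qpos': array([ 1.235,  0.629,  0.038,  1.518, -0.027,  0.996, -0.02 ]), 'qd': array([-0.001,  0.002, -0.002,  0.002, -0.001, -0.   , -0.   ]), 'tau': array([ 0.0000e+00, -5.6340e+01,  1.2260e+00, -1.9344e+01,  1.1000e-02,
        1.0000e-02,  0.0000e+00]), 'eef_pos': array([ 173.129, -625.871,  230.367]), 'tool_rot': array([-3.14,  0.  ,  0.27]), 'force': array([-0.897, -0.007,  0.308]), 'torque': array([-0.006, -0.054,  0.044]), 'gripper_force': np.float64(0.0), 'width': np.float64(85.499)} 18.700000000000003
scene [[422.5, 0.0, 276.7], [0.0, 422.5, 214.6], [0.0, 0.0, 1.0]] [[-0.667, 0.745, 0.006], [0.494, 0.448, -0.745], [-0.558, -0.494, -0.667]] [ 247.8 -207.8 1332.6] [-0.133  0.     0.     0.     0.   ]
top [[500.1, 0.0, 281.2], [0.0, 500.1, 212.8], [0.0, 0.0, 1.0]] [[0.027, -1.0, -0.002], [-0.995, -0.027, -0.098], [0.098, 0.005, -0.995]] [  89.1  524.3 1143.8] [-0.063  0.     0.     0.     0.   ]
wrist [[333.0, 0.0, 280.9], [0.0, 333.0, 208.8], [0.0, 0.0, 1.0]] [[0.266, -0.964, -0.001], [-0.911, -0.251, 0.327], [-0.316, -0.086, -0.945]] [-649.5  -41.2  382.5] [0.018 0.    0.    0.    0.   ]
```

View pics/scene.png

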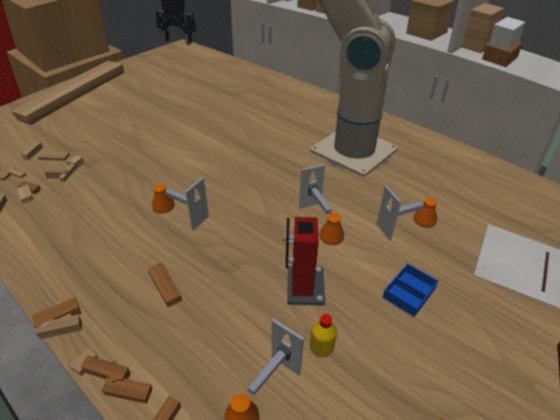

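View pics/top.png

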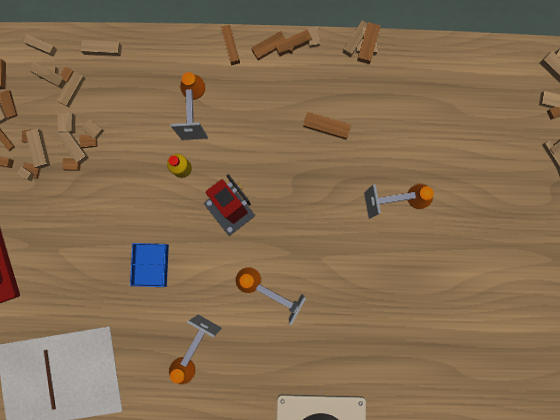

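The top view shows four brackets, with lamp heads at about (192,85), (420,195), (248,280) and (182,370). The robot's right (-y) is image right, so the one meant has its lamp at (420,195) and its plate at (373,200). In the scene view it is the one at (160-200,200). The post is at (228,205), with its black pad towards the upper right. I'll confirm this with an enlarged crop.

```bash
cat > h.py <<'E'
from cell import ctrl
import cv2,numpy as np
def ray(c,p):
    n=cv2.undistortPoints(np.array([[p]],float),c["mtx"],c["distortion"])[0,0]
    R=np.array(c["R"]);return -R.T@np.array(c["t"]),R.T@np.array([n[0],n[1],1])
def onz(c,p,z):
    o,d=ray(c,p);return o+d*(z-o[2])/d[2]
def tri(c1,p1,c2,p2):
    a,d=ray(c1,p1);b,e=ray(c2,p2);s=np.linalg.lstsq(np.c_[d,-e],b-a,rcond=None)[0]
    P,Q=a+d*s[0],b+e*s[1];return (P+Q)/2,np.linalg.norm(P-Q)
def proj(c,X):
    return cv2.projectPoints(np.array([X],float),cv2.Rodrigues(np.array(c["R"]))[0],np.array(c["t"],float),c["mtx"],c["distortion"])[0][0,0]
E
python3 - <<'E'
import cv2,numpy as np
t=cv2.imread("pics/top.png");s=cv2.imread("pics/scene.png")
f=lambda i,x,y,w,h,k:cv2.resize(i[y:y+h,x:x+w],None,fx=k,fy=k,interpolation=cv2.INTER_CUBIC)
o=np.zeros((600,800,3),np.uint8)
o[:300,:400]=f(t,355,165,100,75,4); o[:300,400:]=f(t,190,165,80,60,5)
o[300:,:400]=f(s,140,165,80,60,5); o[300:,400:]=f(s,260,200,133,100,3)[:300,:399].copy() if 0 else cv2.resize(s[205:310,260:400],(400,300),interpolation=cv2.INTER_CUBIC)
cv2.imwrite("pics/crop1.png",o)
E
```

```text
(no output)
```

View pics/crop1.png

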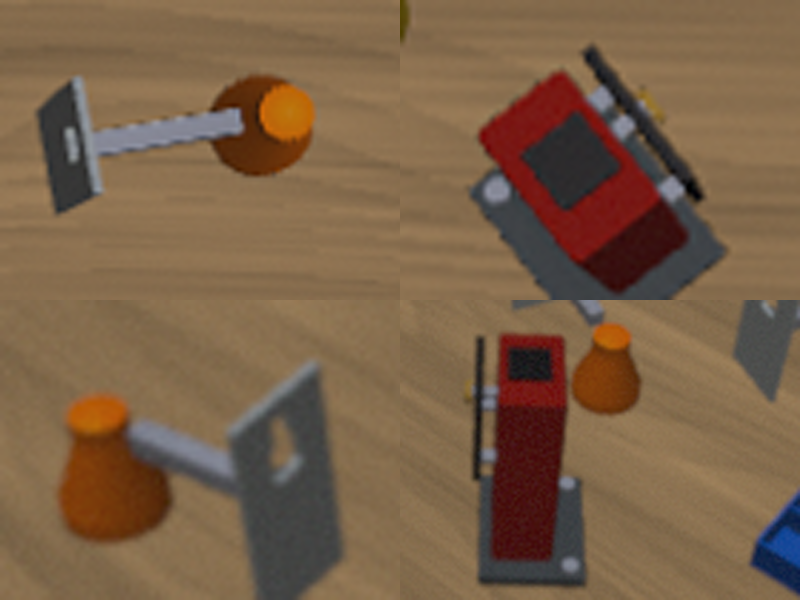

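The crop confirms it: this bracket is upright with its keyhole, back face towards the post side. It is at top (377,199) for the plate and (415,195) for the lamp end of the arm. The post's pad faces the upper right in the top view, and the brass stud shows at about (240,186).

Run:
```python
from h import *
t=cv2.imread("pics/top.png");c=ctrl.calibration("top");cs=ctrl.calibration("scene")
print("cam",-np.array(c["R"]).T@c["t"])
a=onz(c,(378.75,201),68);b=onz(c,(415,195.5),68);e=onz(c,(376.9,199.2),125)
P=onz(c,(374.3,185),125);Q=onz(c,(379.5,213.3),125)
print("arm",a,b,"topedge",e,"edge ends",P,Q,np.linalg.norm(P-Q))
print("yaw arm(+x)",np.degrees(np.arctan2(*(a-b)[1::-1])),"edge yaw(+y)",np.degrees(np.arctan2(*(P-Q)[1::-1])))
hsv=cv2.cvtColor(t,cv2.COLOR_BGR2HSV)
# arm mask
B,G,R=[t[...,i].astype(int) for i in range(3)]
roi=np.zeros(t.shape[:2],bool);roi[170:230,380:414]=1
m=((B>R-12)&roi&(R>90)).astype(np.uint8)
ys,xs=np.nonzero(m);print("arm px",len(xs))
l=cv2.fitLine(np.c_[xs,ys].astype(np.float32),cv2.DIST_HUBER,0,.01,.01).ravel();print(l)
p=[onz(c,(l[2]+k*l[0],l[3]+k*l[1]),68) for k in(-15,15)];print("arm line",p,"yaw",np.degrees(np.arctan2(*(p[1]-p[0])[1::-1])))
# post top
print(t[181,226],t[212,230],t[215,228])
roi[:]=0;roi[160:235,195:265]=1
for th in (110,130,150):
  m=((R>th)&(G<60)&(B<60)&roi).astype(np.uint8)
  cn=max(cv2.findContours(m,0,2)[0],key=cv2.contourArea);r=cv2.minAreaRect(cn);bx=cv2.boxPoints(r)
  W=np.array([onz(c,q,178) for q in bx]);print(th,r,np.round(W,1).tolist(),[np.round(np.linalg.norm(W[i]-W[i-1]),1) for i in range(4)],W.mean(0))
# brass
m=((R>110)&(R-B>70)&(G>80)&roi).astype(np.uint8);m[:172]=0
ys,xs=np.nonzero(m);print("brass",len(xs),xs.mean(),ys.mean(),list(zip(xs,ys)))
print(onz(c,(xs.mean(),ys.mean()),155))
```

```text
cam [ 407.35470196   97.85066007 1189.7549316 ]
arm [ 550.29617101 -116.75305988   68.        ] [ 565.18077407 -199.37386838   68.        ] topedge [ 546.81907999 -101.82677627  125.        ] edge ends [577.50583065 -95.96565259 125.        ] [ 516.52191552 -107.67519954  125.        ] 62.09791779339383
yaw arm(+x) 100.21261008693165 edge yaw(+y) 10.869100949068198
arm px 217
[ 9.8490137e-01 -1.7311634e-01  3.9642105e+02  1.9757567e+02]
arm line [array([ 552.3666438 , -123.32601308,   68.        ]), array([ 566.12762938, -190.66463573,   68.        ])] yaw -78.45034251651101
[ 85 119 146] [ 21  24 123] [13 16 94]
110 ((223.20301818847656, 197.79771423339844), (32.80208969116211, 21.6281681060791), 52.69605255126953) [[546.6, 260.4, 178.0], [574.6, 226.2, 178.0], [521.9, 183.5, 178.0], [494.1, 217.6, 178.0]] [np.float64(67.7), np.float64(44.2), np.float64(67.8), np.float64(43.9)] [534.29839287 221.9357071  178.        ]
130 ((209.0, 188.0), (0.0, 0.0), 0.0) [[553.6, 251.8, 178.0], [553.6, 251.8, 178.0], [553.6, 251.8, 178.0], [553.6, 251.8, 178.0]] [np.float64(0.0), np.float64(0.0), np.float64(0.0), np.float64(0.0)] [553.61969589 251.78789686 178.        ]Traceback (most recent call last):
  File "<stdin>", line 21, in <module>
ValueError: max() iterable argument is empty
```

Emit:
carry_out --deltas '[0,0,0,0.0496,-0.0342,0,-1,0,0,0,0.0496,-0.0342,0,-1,0,0,0,0.0496,-0.0342,0,-1,0,0,0,0.0496,-0.0342,0,-1,0,0,0,0.0496,-0.0342,0,-1,0,0,0,0.0496,-0.0342,0,-1,0,0,0,0.0496,-0.0342,0,-1,0,0,0,0.0496,-0.0342,0,-1,0,0,0,0.0496,-0.0342,0,-1,0,0,0,0.0496,-0.0342,0,-1]'

```text
clock: 1.35
eef_pos: [561.1, -163.1, 231.1]
tool_rot: [-3.142, 0.0, 0.27]
force: [0.0, -0.1, 0.6]
width: 85.3
gripper_force: 0.0
```

Emit:
carry_out --deltas '[0,0,-10.7,0,0,0,-1,0,0,-10.7,0,0,0,-1,0,0,-10.7,0,0,0,-1,0,0,-10.7,0,0,0,-1,0,0,-10.7,0,0,0,-1,0,0,-10.7,0,0,0,-1,0,0,-10.7,0,0,0,-1,0,0,-10.6,0,0,0,-1,0,0,0,0,0,0,-1,0,0,0,0,0,0,-1]'

```text
clock: 2.6
eef_pos: [560.0, -164.8, 231.1]
tool_rot: [-3.141, -0.0, 1.759]
force: [0.7, -0.1, -0.4]
width: 85.3
gripper_force: 0.0
```

Run:
```python
from h import *
s=ctrl.read_state();print(s["clock"],s["eef_pos"],s["tool_rot"],np.round(s["qpos"],2),s["force"])
c=ctrl.calibration("wrist");w=ctrl.get_image("wrist")
cv2.imwrite("pics/w1.png",w[:,:,::-1]);np.savez("w1.npz",**c)
```

```text
2.6 [ 559.9787094  -164.79057531  231.07189233] [-3.14111854e+00 -1.71249642e-04  1.75876659e+00] [ 0.49  0.56 -0.4   1.7   0.26  0.94  0.18] [ 0.71524945 -0.12104258 -0.41764624]
```

View pics/w1.png

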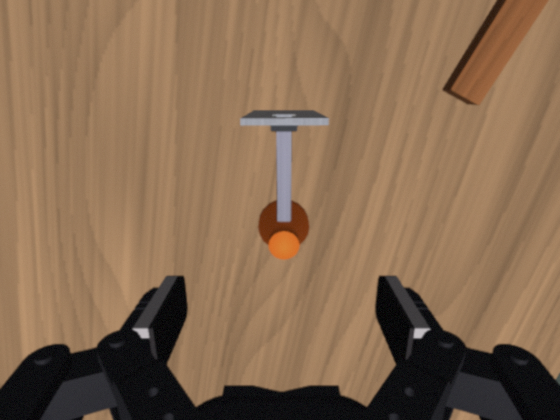

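The wrist view shows the bracket square to the camera: the plate's top edge runs from (241,121) to (328,121), the arm runs down (284,130-220), and the lamp is at (284,245). Next I'll refine the grip point.

Run:
```python
from h import *
c=dict(np.load("w1.npz"));w=cv2.imread("pics/w1.png").astype(int);B,R=w[...,0],w[...,2]
m=((B>R)&(R>90));
ys,xs=np.nonzero(m[135:215,265:305]);l=cv2.fitLine(np.c_[xs+265,ys+135].astype(np.float32),4,0,.01,.01).ravel();print(l,len(xs))
f=lambda y:(l[2]+(y-l[3])*l[0]/l[1],y)
p,q=onz(c,f(140),68),onz(c,f(215),68);print(p,q,"yaw",np.degrees(np.arctan2(*(p-q)[1::-1])))
e=m[112:130,235:335];ys,xs=np.nonzero(e);L,Rr=xs.min()+235,xs.max()+236;rows=e[:,15].nonzero()[0]+112,e[:,80].nonzero()[0]+112;print(L,Rr,rows)
a,b=onz(c,(L,rows[0].mean()+.5),125),onz(c,(Rr,rows[1].mean()+.5),125);print(a,b,np.linalg.norm(a-b),(a+b)/2)
u=(p-q)/np.linalg.norm(p-q);print("grip",((a+b)/2-63.5*u)[:2],"TCP",ctrl.read_state()["eef_pos"])
```

```text
[6.8305954e-03 9.9997669e-01 2.8377234e+02 1.7393631e+02] 1069
[ 555.25327553 -120.87315956   68.        ] [ 569.44304763 -192.11394754   68.        ] yaw 101.2647745533103
241 328 (array([118, 119, 120, 121, 122, 123, 124]), array([117, 118, 119, 120, 121, 122, 123, 124]))
[ 520.53058631 -106.33334726  125.        ] [582.53882494 -94.24879644 125.        ] 63.17482114838992 [ 551.53470562 -100.29107185  125.        ]
grip [ 563.93900043 -162.5677406 ] TCP [ 560.04946909 -164.72379084  231.17654909]
```

Emit:
carry_out --deltas '[0,0,-0.4,0.001,0.003,0.045,-1,0,0,0,0,0,0.045,-1,0,0,0,0,0,0.045,-1,0,0,0,0,0,0.035,-1,0,0,0,0,0,0.02,-1,0,0,0,0,0,0,-1]'

```text
clock: 3.4
eef_pos: [561.8, -162.7, 39.9]
tool_rot: [-3.138, -0.001, 1.768]
force: [0.8, 0.3, 0.3]
width: 85.3
gripper_force: 0.0
```

Emit:
carry_out --deltas '[0,0,0,0,0,0,0.3,0,0,0,0,0,0,0.5,0,0,0,0,0,0,0.6,0,0,0,0,0,0,0.7,0,0,0,0,0,0,0.8,0,0,0,0,0,0,0.9,0,0,0,0,0,0,1,0,0,0,0,0,0,1]'

```text
clock: 4.4
eef_pos: [562.9, -163.3, 41.8]
tool_rot: [3.142, 0.0, 1.769]
force: [-1.0, -0.9, 6.3]
width: 12.7
gripper_force: 58.9
```

Emit:
carry_out --deltas '[0,0,0,0,0,-0.01,1,0,0,0,0,0,-0.03,1,0,0,0,0,0,-0.032,1,0,0,0,0.0435,0.0187,0,1,0,0,0,0.0435,0.0187,0,1,0,0,0,0.0435,0.0187,0,1,0,0,0,0.0435,0.0187,0,1,0,0,0,0.0435,0.0187,0,1,0,0,0,0.0435,0.0187,0,1]'

```text
clock: 5.52
eef_pos: [621.2, 116.3, 113.1]
tool_rot: [-3.141, -0.0, 1.769]
force: [-0.2, 0.4, -3.8]
width: 12.9
gripper_force: 58.8
```

Emit:
carry_out --deltas '[0,0,-7,0,0,0,1,0,0,-7,0,0,0,1,0,0,-7,0,0,0,1,0,0,-6.8,0,0,0,1,0,0,0,0,0,0,1,0,0,0,0,0,0,1]'

```text
clock: 6.28
eef_pos: [621.3, 114.7, 113.1]
tool_rot: [-3.141, -0.0, 2.252]
force: [0.9, 0.2, -4.4]
width: 12.9
gripper_force: 59.0
```

Run:
```python
from h import *
s=ctrl.read_state();print(s["clock"],s["eef_pos"],s["tool_rot"],np.round(s["qpos"],2),s["force"],s["width"])
c=ctrl.calibration("wrist");w=ctrl.get_image("wrist")[:,:,::-1];t=ctrl.get_image("top")[:,:,::-1]
cv2.imwrite("pics/w2.png",w);np.savez("w2.npz",**c,eef=s["eef_pos"],rot=s["tool_rot"]);cv2.imwrite("pics/t2.png",t)
o=np.zeros((600,800,3),np.uint8);o[:420,:560]=w;o[420:,:400]=0
o[300:,500:]=cv2.resize(t[165:225,200:260],(300,300),interpolation=cv2.INTER_CUBIC)
cv2.imwrite("pics/v2.png",o)
```

```text
6.275 [621.29779516 114.69382644 113.14496091] [-3.14105968e+00 -2.44721022e-04  2.25222013e+00] [ 0.03  0.78 -0.44  1.67  0.43  0.8   0.08] [ 0.86741648  0.21987124 -4.42468496] 12.94606860943438
```

View pics/v2.png

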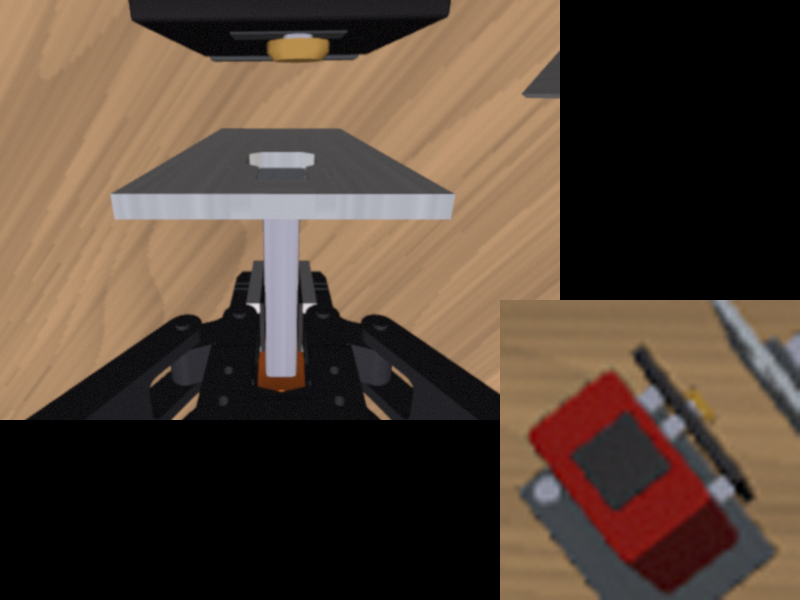

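The wrist view shows the plate's top edge at columns 112-454 (row 219, front corner). The brass head spans (267-329, 37-62), about 15 px right of the plate's centre. The pad's front top edge runs (131,18)-(449,15), so the yaw is nearly parallel. The top-view crop agrees.

```bash
cat > rel.py <<'E'
from h import *
def rel(name,row1=80,lo=235,hi=365):
    c=dict(np.load(name+".npz"));w=cv2.imread("pics/"+name+".png").astype(int);B,G,R=w[...,0],w[...,1],w[...,2]
    m=((R-B>60)&(R>110)).astype(np.uint8);
    n,lab,st,cc=cv2.connectedComponentsWithStats(m[:row1,lo:hi])
    return c,w,sorted([tuple(map(int,s)) for s in st[1:]],key=lambda s:-s[4])[:3]
E
python3 - <<'E'
from rel import *
c,w,st=rel("w2");print(st)
for r in range(30,70,2):
    x=np.nonzero((w[r,235:365,2]-w[r,235:365,0]>60))[0]+235; print(r,w[r,298].tolist(),(x.min(),x.max()) if len(x) else None)
g=w.sum(2)
for r in(196,206,216): x=np.nonzero(g[r]>420)[0];d=np.nonzero((g[r]>420)&(abs(w[r,:,0]-w[r,:,2])<30))[0];print(r,d.min(),d.max())
print("col283",[(r,int(g[r,350])) for r in range(186,226,2)])
for cidx in(150,200,380,430): print(cidx,[(r,int(g[r,cidx])) for r in range(8,28,2)])
E
```

```text
[(0, 38, 130, 42, 3493), (18, 63, 1, 1, 1)]
30 [29, 25, 26] None
32 [85, 78, 77] None
34 [161, 145, 147] None
36 [176, 162, 167] None
38 [107, 148, 179] (np.int64(294), np.int64(319))
40 [76, 141, 182] (np.int64(271), np.int64(327))
42 [77, 142, 182] (np.int64(269), np.int64(328))
44 [75, 141, 182] (np.int64(268), np.int64(328))
46 [75, 142, 182] (np.int64(268), np.int64(327))
48 [76, 142, 182] (np.int64(268), np.int64(327))
50 [75, 143, 184] (np.int64(268), np.int64(327))
52 [77, 142, 184] (np.int64(268), np.int64(326))
54 [77, 143, 184] (np.int64(269), np.int64(324))
56 [75, 140, 182] (np.int64(271), np.int64(364))
58 [60, 112, 145] (np.int64(272), np.int64(364))
60 [31, 65, 89] (np.int64(274), np.int64(364))
62 [60, 91, 118] (np.int64(240), np.int64(364))
64 [97, 130, 163] (np.int64(236), np.int64(364))
66 [97, 130, 167] (np.int64(235), np.int64(364))
68 [99, 131, 166] (np.int64(235), np.int64(364))
196 111 454
206 112 452
216 114 450
col283 [(186, 221), (188, 231), (190, 229), (192, 238), (194, 471), (196, 560), (198, 560), (200, 559), (202, 558), (204, 562), (206, 557), (208, 557), (210, 558), (212, 556), (214, 554), (216, 551), (218, 536), (220, 424), (222, 411), (224, 418)]
150 [(8, 112), (10, 105), (12, 109), (14, 109), (16, 121), (18, 99), (20, 71), (22, 34), (24, 22), (26, 25)]
200 [(8, 110), (10, 103), (12, 114), (14, 118), (16, 117), (18, 81), (20, 54), (22, 43), (24, 34), (26, 33)]
380 [(8, 100), (10, 111), (12, 100), (14, 100), (16, 81), (18, 49), (20, 23), (22, 15), (24, 37), (26, 44)]
430 [(8, 95), (10, 105), (12, 109), (14, 97), (16, 66), (18, 36), (20, 16), (22, 35), (24, 172), (26, 370)]
```

Run:
```python
from rel import *
c=dict(np.load("w2.npz"));yaw=c["rot"][2];X=np.array([np.cos(yaw),np.sin(yaw),0]);Y=np.array([-X[1],X[0],0]);e=c["eef"]
def b(p,z):
    q=onz(c,p,z)-e;return np.round([q@X,q@Y],2)
w=cv2.imread("pics/w2.png").astype(int).sum(2)
print([(k,next(r for r in range(186,200) if w[r,k]>400)) for k in(130,200,360,440)])
for z in(193.5,195,196.3):print("plate back L,R",z,b((111.5,193.5),z),b((454.5,193.5),z),"front",b((283,219.5),z))
print("rim L,R",b((267.7,46),155),b((328.5,46),155)); print("front",b((298.2,60.5),155),b((298.2,60.5),160),"back",b((298.2,37.5),163.5))
print("pad",b((150,20),173),b((430,17),173),b((131,18),173),b((449,15),173))
print(-c["R"].T@c["t"]-e)
# top cam post/brass
ct=ctrl.calibration("top")
M=onz(ct,(240.4,185.6),157);q=M-e;print("top stud",M,q@X,q@Y)
```

```text
[(130, 194), (200, 194), (360, 194), (440, 194)]
plate back L,R 193.5 [65.19 32.57] [ 65.12 -34.96] front [59.67 -1.2 ]
plate back L,R 195 [65.64 31.78] [ 65.57 -34.15] front [60.24 -1.19]
plate back L,R 196.3 [66.03 31.09] [ 65.96 -33.45] front [60.74 -1.18]
rim L,R [96.04  2.81] [ 96.01 -13.93]
front [92.4  -5.65] [91.98 -5.41] back [96.93 -5.15]
pad [98.99 28.07] [ 99.49 -33.63] [99.35 32.18] [ 99.83 -37.71]
[-52.28037633  65.70058282 143.55846624]
top stud [563.44592937 189.51374563 157.        ] 94.55174560404582 -2.1968355497871173
```

Emit:
carry_out --deltas '[0,0,-0.4,0.008,0.0025,0.0022,1,0,0,0,0.008,0.0025,0.0021,1,0,0,0,0,0,0,1,0,0,0,0,0,0,1]'

```text
clock: 6.88
eef_pos: [615.3, 130.4, 109.0]
tool_rot: [-3.141, 0.0, 2.261]
force: [-0.1, 0.3, -4.2]
width: 13.2
gripper_force: 59.0
```

Run:
```python
from h import *
s=ctrl.read_state();print(s["clock"],s["eef_pos"],s["tool_rot"],s["force"])
c=ctrl.calibration("wrist");w=ctrl.get_image("wrist")[:,:,::-1]
cv2.imwrite("pics/w3.png",w);np.savez("w3.npz",**c,eef=s["eef_pos"],rot=s["tool_rot"])
o=cv2.resize(w[0:230,90:470],(800,484),interpolation=cv2.INTER_CUBIC)
cv2.imwrite("pics/v3.png",o)
w=w.astype(int);d=w[...,2]-w[...,0]
for r in range(30,80,4):
    x=np.nonzero(d[r,250:350]>60)[0]+250; print(r,w[r,290].tolist(),(x.min(),x.max()) if len(x) else None)
g=w.sum(2)
for r in(196,200):d=np.nonzero((g[r]>420)&(abs(w[r,:,0]-w[r,:,2])<30))[0];print(r,d.min(),d.max())
```

```text
6.875 [615.29623788 130.42760283 109.0259753 ] [-3.14144066e+00  3.53563776e-04  2.26148496e+00] [-0.05866351  0.28545084 -4.19876652]
30 [13, 10, 79] (np.int64(250), np.int64(349))
34 [195, 176, 182] (np.int64(250), np.int64(349))
38 [202, 183, 187] (np.int64(250), np.int64(349))
42 [202, 184, 187] (np.int64(250), np.int64(349))
46 [204, 185, 188] (np.int64(250), np.int64(349))
50 [203, 184, 187] (np.int64(250), np.int64(328))
54 [203, 184, 188] (np.int64(250), np.int64(325))
58 [205, 186, 190] (np.int64(250), np.int64(325))
62 [202, 184, 187] (np.int64(250), np.int64(325))
66 [202, 183, 187] (np.int64(250), np.int64(325))
70 [75, 67, 68] None
74 [42, 40, 41] None
78 [39, 35, 39] None
196 111 454
200 111 453
```

View pics/v3.png

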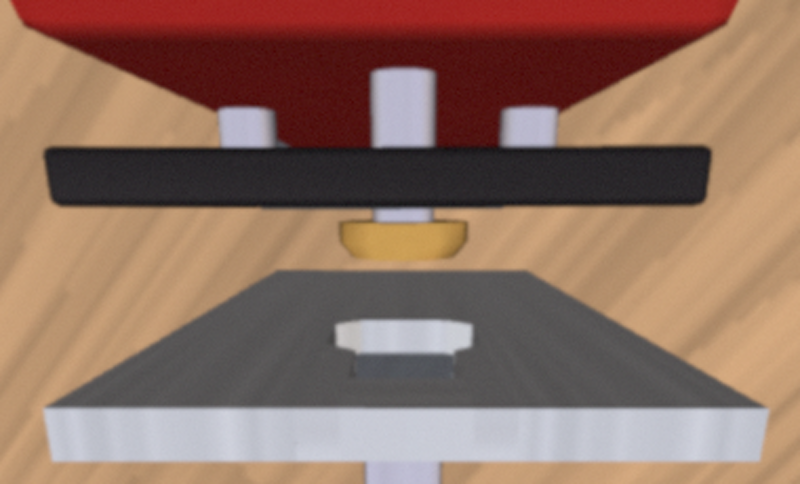

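Stud, hole and arm now share one column (crop about 403-404), and the pad is parallel to the plate. The gap should be about 10 mm, so I'll advance in small steps and watch the force.

Emit:
carry_out --deltas '[0,0,0,0.004,0,0,1,0,0,0,0.003,0,0,1,0,0,0,0.002,0,0,1,0,0,0,0.001,0,0,1,0,0,0,0,0,0,1]'

```text
clock: 7.55
eef_pos: [608.9, 138.2, 109.1]
tool_rot: [3.142, 0.0, 2.261]
force: [-0.6, 0.9, -2.9]
width: 12.8
gripper_force: 59.0
```

Emit:
carry_out --deltas '[0,0,0,0.001,0,0,1,0,0,0,0.001,0,0,1,0,0,0,0.001,0,0,1,0,0,0,0,0,0,1]'

```text
clock: 8.05
eef_pos: [606.9, 140.6, 109.0]
tool_rot: [3.142, -0.0, 2.261]
force: [-0.2, -0.1, -2.7]
width: 12.6
gripper_force: 59.0
```

Emit:
carry_out --deltas '[0,0,0,0.001,0,0,1,0,0,0,0.001,0,0,1,0,0,0,0,0,0,1]'

```text
clock: 8.43
eef_pos: [605.6, 142.1, 109.0]
tool_rot: [3.142, -0.0, 2.261]
force: [-0.0, -0.1, -4.1]
width: 13.0
gripper_force: 59.0
```

Emit:
carry_out --deltas '[0,0,0,0.001,0,0,1,0,0,0,0.001,0,0,1,0,0,0,0,0,0,1]'

```text
clock: 8.8
eef_pos: [604.7, 143.2, 109.1]
tool_rot: [3.141, 0.001, 2.261]
force: [1.5, -0.7, -4.3]
width: 12.9
gripper_force: 58.9
```

Run:
```python
from h import *
s=ctrl.read_state();print(s["clock"],s["eef_pos"],s["tool_rot"],s["force"],s["torque"])
c=ctrl.calibration("wrist");w=ctrl.get_image("wrist")[:,:,::-1]
cv2.imwrite("pics/w4.png",w);np.savez("w4.npz",**c,eef=s["eef_pos"],rot=s["tool_rot"])
o=cv2.resize(w[50:240,90:470],(800,400),interpolation=cv2.INTER_CUBIC)
cv2.imwrite("pics/v4.png",o)
```

```text
8.8 [604.70655558 143.18954328 109.05228862] [3.14148155e+00 6.19183931e-04 2.26106490e+00] [ 1.46245432 -0.71358152 -4.30172955] [-0.13580489 -0.23092624  0.02158143]
```

View pics/v4.png

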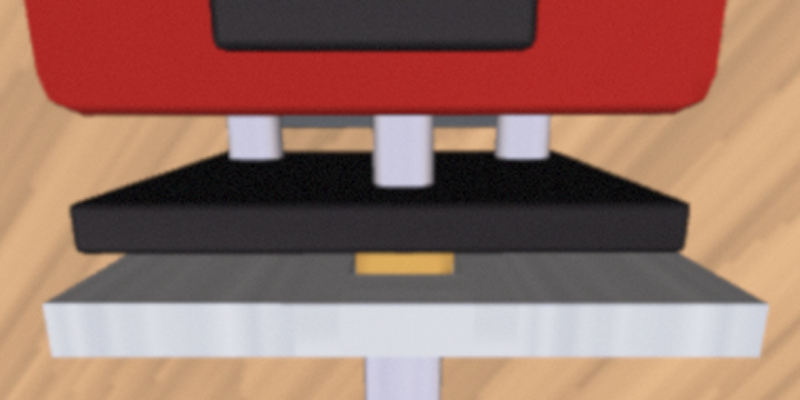

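The brass shows through the plate's slot (crop (356-454, 252-275)), so the head is inside the hole. The 1.6 N is first contact with the pad. I'll press about 4 mm more.

Emit:
carry_out --deltas '[0,0,0,0.001,0,0,1,0,0,0,0.001,0,0,1,0,0,0,0,0,0,1]'

```text
clock: 9.22
eef_pos: [603.5, 144.7, 109.1]
tool_rot: [3.141, 0.001, 2.261]
force: [2.4, -1.8, -4.2]
width: 12.5
gripper_force: 58.9
```

Emit:
carry_out --deltas '[0,0,0,0.001,0,0,1,0,0,0,0.001,0,0,1,0,0,0,0,0,0,1,0,0,0,0,0,0,1]'

```text
clock: 9.72
eef_pos: [602.2, 146.3, 109.1]
tool_rot: [3.141, 0.001, 2.261]
force: [2.9, -4.0, -5.3]
width: 12.7
gripper_force: 58.8
```

Emit:
carry_out --deltas '[0,0,0,0,0,0.001,1,0,0,0,0,0,0.001,1,0,0,0,0,0,0.001,1,0,0,0,0,0,0.001,1,0,0,0,0,0,0.001,1]'

```text
clock: 10.35
eef_pos: [602.0, 146.6, 104.1]
tool_rot: [3.141, 0.0, 2.261]
force: [4.1, -4.6, -1.8]
width: 13.0
gripper_force: 59.4
```

Emit:
carry_out --deltas '[0,0,0,0,0,0.001,1,0,0,0,0,0,0.0015,1,0,0,0,0,0,0.0015,1,0,0,0,0,0,0.0015,1,0,0,0,0,0,0.0015,1,0,0,0,0,0,0,1]'

```text
clock: 11.1
eef_pos: [602.0, 146.7, 97.0]
tool_rot: [3.141, 0.0, 2.261]
force: [4.1, -3.4, -1.6]
width: 12.9
gripper_force: 59.2
```

Sliding smoothly, with friction of about 2-3 N. About 10 mm remain.

Emit:
carry_out --deltas '[0,0,0,0,0,0.0015,1,0,0,0,0,0,0.0015,1,0,0,0,0,0,0.0015,1,0,0,0,0,0,0.0015,1,0,0,0,0,0,0.001,1,0,0,0,0,0,0.001,1,0,0,0,0,0,0,1]'

```text
clock: 11.98
eef_pos: [602.0, 146.7, 89.0]
tool_rot: [3.141, 0.0, 2.261]
force: [3.9, -3.6, -1.4]
width: 13.0
gripper_force: 59.3
```

Emit:
carry_out --deltas '[0,0,0,0,0,0.0005,1,0,0,0,0,0,0.0005,1,0,0,0,0,0,0,1]'

```text
clock: 12.35
eef_pos: [602.0, 146.7, 88.1]
tool_rot: [3.141, 0.0, 2.261]
force: [3.9, -3.9, -1.6]
width: 13.0
gripper_force: 59.3
```

Emit:
carry_out --deltas '[0,0,0,0,0,0.0005,1,0,0,0,0,0,0.0005,1,0,0,0,0,0,0,1]'

```text
clock: 12.72
eef_pos: [602.1, 146.7, 87.1]
tool_rot: [3.141, 0.0, 2.261]
force: [3.3, -3.9, -2.9]
width: 12.9
gripper_force: 59.3
```

Emit:
carry_out --deltas '[0,0,0,0,0,0.0005,1,0,0,0,0,0,0,1]'

```text
clock: 12.98
eef_pos: [602.1, 146.7, 86.6]
tool_rot: [3.141, 0.0, 2.261]
force: [3.7, -4.1, -1.0]
width: 13.0
gripper_force: 59.3
```

Continue gently until the slot end makes contact.

Emit:
carry_out --deltas '[0,0,0,0,0,0.0005,1,0,0,0,0,0,0,1]'

```text
clock: 13.22
eef_pos: [602.0, 146.8, 86.2]
tool_rot: [3.141, 0.0, 2.261]
force: [2.8, -2.8, 1.0]
width: 13.0
gripper_force: 59.5
```

Emit:
carry_out --deltas '[0,0,0,0,0,0.0005,1,0,0,0,0,0,0,1]'

```text
clock: 13.48
eef_pos: [602.0, 147.0, 85.9]
tool_rot: [3.141, -0.0, 2.261]
force: [2.4, -3.4, 2.1]
width: 12.9
gripper_force: 59.9
```

Emit:
carry_out --deltas '[0,0,0,0,0,0.0005,1,0,0,0,0,0,0,1]'

```text
clock: 13.72
eef_pos: [602.0, 147.1, 85.5]
tool_rot: [3.141, -0.0, 2.261]
force: [1.8, -2.9, 5.4]
width: 12.7
gripper_force: 60.2
```

It is home: the vertical force rose from -1 to +5 N. Now I'll let go and retreat upwards.

Emit:
carry_out --deltas '[0,0,0,0,0,0,0.6,0,0,0,0,0,0,0.2,0,0,0,0,0,0,-0.3,0,0,0,0,0,0,-0.7,0,0,0,0,0,0,-1,0,0,0,0,0,0,-1]'

```text
clock: 14.48
eef_pos: [601.9, 146.6, 85.0]
tool_rot: [3.142, 0.0, 2.261]
force: [-0.5, 0.0, -0.4]
width: 85.1
gripper_force: 0.0
```

Emit:
carry_out --deltas '[0,0,0,0,0,-0.015,-1,0,0,0,0,0,-0.03,-1,0,0,0,0,0,-0.04,-1,0,0,0,0,0,-0.04,-1,0,0,0,0,0,-0.04,-1,0,0,0,0,0,0,-1]'

```text
clock: 15.22
eef_pos: [604.0, 147.8, 254.9]
tool_rot: [3.134, 0.003, 2.261]
force: [-0.1, 0.8, -0.7]
width: 85.4
gripper_force: 0.0
```

Run:
```python
from h import *
s=ctrl.read_state();print(s["clock"],s["eef_pos"],s["force"],s["width"])
w=ctrl.get_image("wrist")[:,:,::-1];c=ctrl.get_image("scene")[:,:,::-1]
o=np.zeros((600,800,3),np.uint8);o[:300,:400]=cv2.resize(w,(400,300));o[:300,400:]=cv2.resize(c[190:310,230:390],(400,300),interpolation=cv2.INTER_CUBIC)
t=ctrl.get_image("top")[:,:,::-1];o[300:,:400]=cv2.resize(t,(400,300));o[300:,400:]=cv2.resize(w[100:250,180:380],(400,300),interpolation=cv2.INTER_CUBIC)
cv2.imwrite("pics/v5.png",o)
```

```text
15.225 [603.97359952 147.77048543 254.86133756] [-0.09478633  0.78695385 -0.73458525] 85.3753098189585
```

View pics/v5.png

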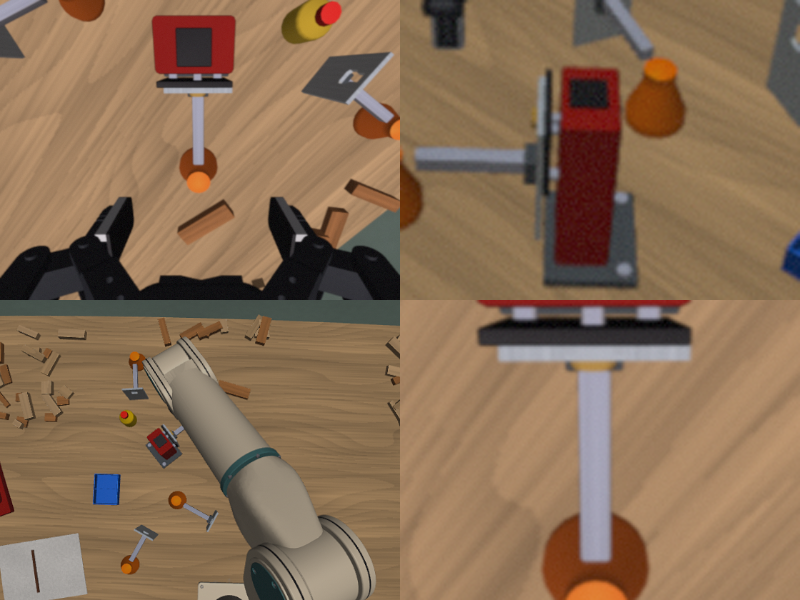

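The bracket hangs upright against the pad with the brass head in front of the plate, and the gripper is clear. The bystanders are where they were. I'm handing it in.

```bash
python3 -c "
from cell import ctrl
print(ctrl.finish_job())"
```

```text
the job is handed in; nothing more can be done
None
```

The bracket is hung fully home on the stud and released, upright in the final pictures, with offcut, glue bottle and screw tray untouched, and the job was handed in at about 15 s.

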